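# Draw the tall board from the slanted rack and put it away upright

### The arm

A 6-joint arm with a two-finger parallel gripper is mounted at the origin on the work surface. World frame = base frame: x ahead of the robot, y to its left, z up, the work surface at z = 0. Lengths are in mm, angles in rad, forces in N, time in s.
With the tool pointing down it reaches from about 300 to 775 mm from the base axis. Payload 14.6 kg.
Tool frame: the origin (TCP) lies on the centre line of the jaws, within the pads' length; the fingertips stand 19 mm ahead of it and the grasp point (between the pads) is the TCP (bot.tip_reach is the distance from the TCP to the fingertips, in mm); z points along the fingers, y is the line along which they close (so a half turn about z gives the same grasp; the last joint's range is limited). The gripper opens to 85 mm and grips with 20 to 120 N. Pads are 22 mm wide; open, the fingers measure 114 mm over their backs; the gripper's body (76 mm by 85 mm) begins 54 mm behind the grasp point. The pads swing forward as they close: fully open they stand 13 mm farther back than shut.
Start: joints at [1.069, 0.3, 1.521, -0, 1.321, -0.067], TCP at [231.672, 498.816, 250.281] pointing down, gripper open.
Joint ranges: [-3.03, 3.03], [-0.79, 2.21], [0.23, 2.52], [-1.04, 4.18], [0, 3.07], [-2.55, 2.55]. Speed limits (rad/s): [2.22, 2.22, 2.57, 3.14, 3.14, 3.14].

### API

Orientations are given as a unit quaternion [w, x, y, z].
In Python, from rig import bot gives the robot as it stands. Calls block until the motion is done:
- bot.move_to(position, orientation): joint-space move of the TCP to a pose.
- bot.servo_line(position, attitude=None, speed=150, until_force=None): straight line of the TCP; attitude=None keeps the orientation; speed is the mean speed in mm/s. With until_force (N) it stops when the force on the tool has changed by that much, and returns True; else False.
- bot.move_joints(angles): joint-space move.
- bot.move_gripper(opening, grip_force=None): finger opening in mm; grip_force is the grip in N (None keeps the last); returns when the fingers have stopped.
- bot.dwell(seconds).
- bot.ik(position, orientation): joint angles nearest the present ones, or None.
- bot.read_state(): the state.
- bot.read_camera(name): name is "side" or "top" or "wrist"; returns a dict with "image" (480x640x3 uint8, blue, green, red), "depth" (480x640 float32, mm along the optical axis (not along the pixel's ray), 0 where there is no reading), "fovy" (degrees; the focal length in pixels is half the picture's height over the tangent of half this angle, whatever the lens; pixels are square), "cx", "cy" (the principal point, pixels), "k1" (the pictures are not rectified: a ray, as slopes to the right and down, at radius r is drawn at 1 + k1 r^2 times it, then the intrinsics apply), "eye" and "attitude" of the camera in the world; the wrist camera has in their place "mount" (4x4, takes a point from camera to tool coordinates, whose origin is the TCP and whose axes are the flange's). Camera axes: x right, y down, z forward; pixel columns grow to the right and rows downward; lengths in mm; the calibration is good to about 2 mm. A picture is of the moment at which its call begins: read the wrist's pose just before it.
A pose or a line that the arm cannot do raises bot.MotionError and nothing moves.
- bot.finish_job(): hands the job in; it is judged then, once.
The state is a dict: "clock": time; "joint_positions": joint angles; "qvel": joint speeds; "effort": joint torques, N m; "ee_pos": TCP position; "tool_rot": TCP orientation; "ft_force": force on the tool from outside, world axes, zero at the start; "moment": the same for the moment, N m; "grip_width": finger opening in mm; "grip_force": force on a finger pad.
Only numpy, scipy, OpenCV 4.12 (cv2) and the standard library are available. Lean on these libraries where they do the work, as an engineer would, in place of code of your own. Each camera call takes 0.05 s, during which the arm holds its last target. There are 200 camera calls.

### The job

Slide the tallest of the three white chopping boards up and out of the slanted drying rack by its top edge, following the slant of its slot, and put it away in the empty upright stand: turn it upright and lower it gently, without dropping it, until it stands fully home on the floor of the stand's slot. Leave the two shorter boards in the rack and knock nothing else about.

Things in the scene. Friction and masses are not known exactly. Their poses are not given: they have to be found in the camera images.
- tall_board: The tallest white plastic chopping board, 10 mm thick (its x), 120 mm wide (y), 190 mm tall (z), about 0.2 kg. Origin: middle of its lower edge; z runs up the board to the free top edge. It starts in any one of the rack's three slots, leaning 28 degrees from vertical, 120 mm of it free above the slot walls.
- short_board_a: A shorter white board, 10 x 120 x 112 mm, same frame as the tall one, in another slot of the rack; it stays there.
- short_board_b: The shortest white board, 10 x 120 x 100 mm, same frame, in the remaining slot; it stays there.
- rack: Fixed steel drying rack, base 215 x 142 mm (x, y). Origin: on the table under the middle slot; z up. Three slots at x = -56, 0, +56 mm, 15 mm wide, walls 70 mm up the slant, floors 24 mm and wall tops 90 mm above the table. Slots lean 28 degrees towards the rack's -x: a board slides out along (-0.469, 0, 0.883) of its frame. End cheeks leave 5 mm beside a board.
- stand: Fixed upright stand, grey base 110 x 170 mm (x, y), with one vertical slot of steel plate. Origin: middle of the base's underside; z up. The slot is 16 mm wide along x, flaring to about 31 mm at the mouth, and 134 mm long along y; its floor is 12 mm, its mouth 86 mm above the table.
- stand_seat (a point): Centre of the floor of the stand's slot (12 mm above the table), where the middle of the board's lower edge must come; axes as the stand's: board faces look along x, the board's width runs along y (either way round).
- bowl: Open steel bowl, 140 mm across, 70 mm high, on the kitchen scale; origin at the middle of its underside. Bystander.
- ramekin: Small white cup, 64 mm across, 40 mm high, standing between the rack and the stand; origin at the middle of its underside. Bystander.
- jar: Glass jar with a steel cap, 60 mm across, 85 mm high; origin at the middle of its underside. Bystander.
- jug: Clear plastic jug with a handle, 100 mm across, 120 mm high; origin at the middle of its underside. Bystander.
- spray_bottle: Clear bottle with a red cap, 72 mm across, 190 mm high; origin at the middle of its underside. Bystander.
There are look-alikes about, which are no part of the job. What is shaped like the tall_board but black, green or orange is not meant.

How it is judged:
By the outcome, as a careful person would: the job done as asked, in the order asked, and still so for the second after the job is handed in, with the robot touching nothing.
It also fails if it takes over 43 s, if anything falls off the work surface, if the arm or the gripper's body presses on something with over 40 N, if the wrist force passes 120 N, or if a joint passes its speed limit or range.

## Working session

There is one attempt and no reset: what is moved stays moved. The work goes in short steps, each a Python script; the robot and the scene stay as the last script left them, time stands still between calls to the robot, and variables do not carry over. Pictures are saved under pics/ and viewed, at most 12 in all, crops included, and the job is handed in when it is done.

```bash
mkdir -p pics; ls
cat > h.py <<'E'
import numpy as np, cv2
from scipy.spatial.transform import Rotation as R
from rig import bot
def rot(q): return R.from_quat([q[1],q[2],q[3],q[0]]).as_matrix()
def quat(M):
    q=R.from_matrix(M).as_quat(); return [q[3],q[0],q[1],q[2]]
def cam(n):
    s=bot.read_state(); c=bot.read_camera(n)
    if 'mount' in c:
        T=np.eye(4);T[:3,:3]=rot(s['tool_rot']);T[:3,3]=s['ee_pos'];T=T@np.array(c['mount']);c['Rm']=T[:3,:3];c['o']=T[:3,3]
    else: c['Rm']=rot(c['attitude']);c['o']=np.array(c['eye'])
    f=240/np.tan(np.radians(c['fovy'])/2);c['K']=np.array([[f,0,c['cx']],[0,f,c['cy']],[0,0,1.]]);c['D']=np.array([c['k1'],0,0,0.])
    return c
def slopes(c,uv): return cv2.undistortPoints(np.array(uv,float).reshape(-1,1,2),c['K'],c['D']).reshape(-1,2)
def pts(c,uv):  # by depth
    uv=np.array(uv).reshape(-1,2); s=slopes(c,uv); d=c['depth'][uv[:,1].astype(int),uv[:,0].astype(int)]
    return (np.c_[s,np.ones(len(s))]*d[:,None])@c['Rm'].T+c['o']
def onz(c,uv,z):
    s=slopes(c,uv); r=np.c_[s,np.ones(len(s))]@c['Rm'].T
    return c['o']+r*((z-c['o'][2])/r[:,2])[:,None]
def proj(c,P):
    r,_=cv2.Rodrigues(c['Rm'].T); return cv2.projectPoints(np.array(P,float).reshape(-1,3),r,-c['Rm'].T@c['o'],c['K'],c['D'])[0].reshape(-1,2)
def cloud(c):
    v,u=np.nonzero(c['depth']>0); uv=np.c_[u,v]; return uv,pts(c,uv)
E
python3 - <<'E'
from h import *
for n in('side','top','wrist'):
    c=cam(n); cv2.imwrite(f'pics/{n}0.png',c['image']); print(n,c['fovy'],c['k1'],c['o'].round(),c['Rm'].round(2).tolist(),(c['depth']>0).mean())
E
```

```text
pics
side 42.05884513278531 -0.07367513427856426 [ 279. 1232. 1074.] [[-0.98, -0.13, 0.17], [-0.21, 0.63, -0.75], [-0.01, -0.77, -0.64]] 0.9959733072916667
top 51.0247003313678 -0.03853736468284755 [ 492.   39. 1250.] [[-0.02, -1.0, 0.04], [-1.0, 0.02, 0.01], [-0.01, -0.04, -1.0]] 0.9958658854166667
wrist 64.91973259132537 -0.04889583353827908 [157. 532. 373.] [[0.42, 0.86, 0.29], [0.91, -0.4, -0.13], [-0.0, 0.31, -0.95]] 0.996083984375
```

View pics/side0.png

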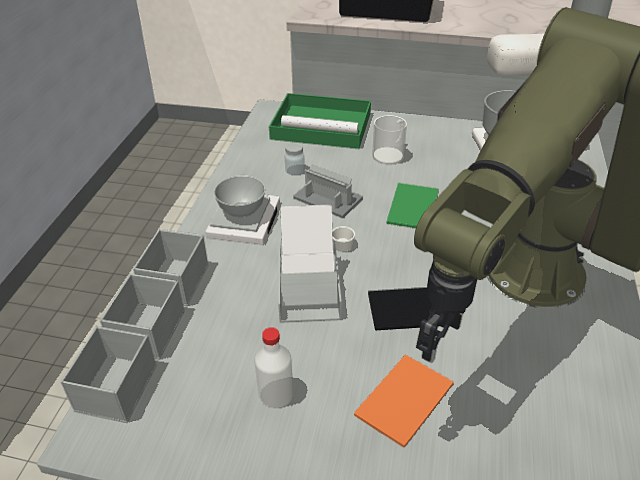

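View pics/top0.png

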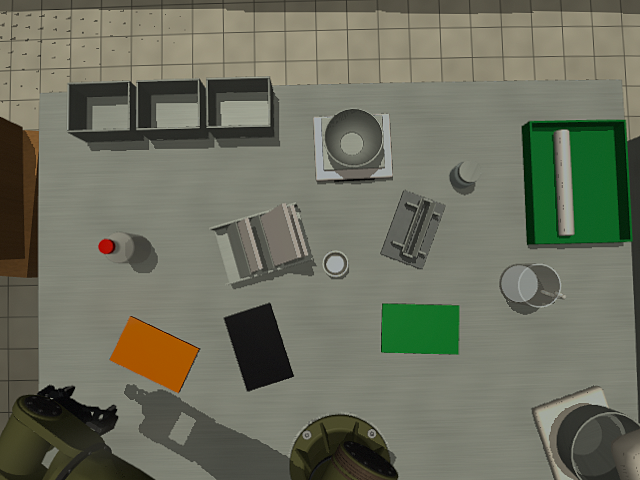

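The side view shows the rack with white boards: a tall one with its top edge near (307,205), and two shorter ones behind it at about (308,260) and below. The top view shows the rack at (262,243), leaning image-right, and the stand at (414,229).

Possible look-alikes in the top view are the white boards at (290,237), (258,243) and (240,250), plus the black (258,346), green (420,329) and orange (155,353) boards. The white roller at (563,183) is another. Next I'll take a close crop and use the depth to measure heights.

Run:
```python
from h import *
c=cam('top'); uv,P=cloud(c)
im=c['image']
a=cv2.resize(im[190:300,195:345],None,fx=4,fy=4,interpolation=cv2.INTER_CUBIC)
s=cam('side'); b=cv2.resize(s['image'][190:330,260:370],None,fx=3.14,fy=3.14,interpolation=cv2.INTER_CUBIC)
cv2.imwrite('pics/crop1.png',a)
for n,k,(u0,v0,u1,v1) in(('rack',c,(195,190,320,300)),('stand',c,(370,180,455,280))):
    m=(uv[:,0]>u0)&(uv[:,0]<u1)&(uv[:,1]>v0)&(uv[:,1]<v1)
    Q=P[m];U=uv[m]
    print(n,'zmax',Q[:,2].max(),'table',np.percentile(Q[:,2],3), np.histogram(Q[:,2],bins=np.arange(-5,200,5))[0])
    mk=(Q[:,2]>4)
    # footprint rect, points between base levels
    print(cv2.minAreaRect(Q[mk][:,:2].astype(np.float32)))
    np.save(f'{n}.npy',np.c_[U,Q])
```

```text
rack zmax 196.9290111049388 table -3.490847176661123 [3234 4757  921   88    8   18   51   74   91   96  112  108  153  321
  141  128  166  226  226  212  111  147  217  268  176  224  104   50
   62   50   61   63   66   59   56   66   56   66  127  202]
((541.8729858398438, 193.24929809570312), (307.5602722167969, 268.6632080078125), 88.76255798339844)
stand zmax 90.7966963271881 table -4.273320622347342 [2559 2458  564 1358  250   46   48   49   37   32   53   68   26   25
   42  129  133  169  112    8    0    0    0    0    0    0    0    0
    0    0    0    0    0    0    0    0    0    0    0    0]
((569.8521728515625, -193.4649200439453), (206.98890686035156, 244.23880004882812), 88.27955627441406)
```

View pics/crop1.png

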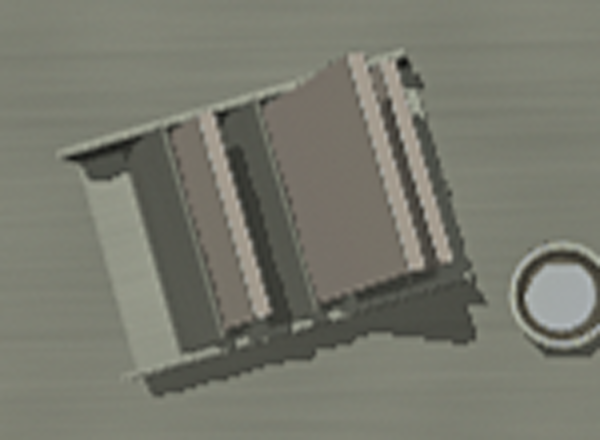

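Run:
```python
from h import *
c=cam('top')
# table bias
for w in [(330,290,370,300),(200,300,220,310),(450,260,480,280)]:
    g=np.array([(u,v) for u in range(w[0],w[2]) for v in range(w[1],w[3])]); z=pts(c,g)[:,2]; print('table',z.mean(),z.std())
poly=np.array([(275,112),(340,68),(400,262),(322,292)])/4+[195,190]
m=np.zeros((480,640),np.uint8); cv2.fillPoly(m,[poly.astype(np.int32)],1)
v,u=np.nonzero(m); P=pts(c,np.c_[u,v]); o=np.median(P,0)
for _ in range(3):
    U,S,V=np.linalg.svd(P-P.mean(0),full_matrices=False); n=V[2]*np.sign(V[2][2]); d=(P-P.mean(0))@n; P=P[abs(d)<8]
print('plane n',n,'ctr',P.mean(0),'std',d.std(),'lean',np.degrees(np.arcsin(n[2])),'yaw',np.degrees(np.arctan2(n[1],n[0])))
# top edge corners (from crop, top face) on z
for z in (192,196): print(z,onz(c,np.array([(347,58),(362,54),(410,270),(425,268)])/4+[195,190],z).round(1).tolist())
g=cv2.resize(c['image'][180:280,370:460],None,fx=6,fy=6,interpolation=cv2.INTER_CUBIC); cv2.imwrite('pics/stand.png',g)
print(c['image'][[196,237,262],[405,399,415]])
```

```text
table 3.4296258983724357 62.480049379255995
table 1.099561661249661 2.3598020720165405
table 6.143724931017675 88.24519203566511
plane n [-0.23009434  0.85426496  0.46614158] ctr [555.57836932 129.63970581 138.72897091] std 0.7845198529273886 lean 27.784128447435535 yaw 105.07473706383293
192 [[618.2, 116.4, 192.0], [620.2, 108.4, 192.0], [505.4, 85.4, 192.0], [506.3, 77.5, 192.0]]
196 [[617.8, 116.1, 196.0], [619.7, 108.1, 196.0], [505.4, 85.2, 196.0], [506.3, 77.4, 196.0]]
[[91 98 97]
 [90 97 95]
 [41 44 42]]
```

View pics/stand.png

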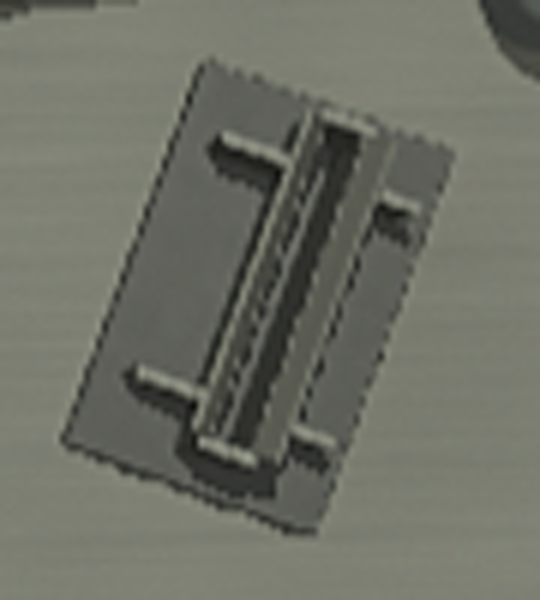

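```bash
cat >> h.py <<'E'
def frames(yb,lean,ysl):
    rx=np.array([np.cos(yb),np.sin(yb),0]); s=-np.sin(lean)*rx+np.cos(lean)*np.array([0,0,1]); n=np.cos(lean)*rx+np.sin(lean)*np.array([0,0,1])
    def tool(z,y): return np.c_[np.cross(y,z),y,z]
    nx=np.array([np.cos(ysl),np.sin(ysl),0])
    return s,n,tool(-s,n),tool(-s,-n),tool(np.array([0,0,-1.]),nx),tool(np.array([0,0,-1.]),-nx),nx
E
python3 - <<'E'
from h import *
c=cam('top')
k=np.array([(205,62),(455,152),(315,533),(65,440)]); px=(k+.5)/6-.5+[370,180]
for z in (0,10,12):
    W=onz(c,px,z); ctr=W.mean(0); e=(W[0]-W[3]+W[1]-W[2])/2; f=(W[1]-W[0]+W[2]-W[3])/2
    print(z,ctr.round(1),np.linalg.norm(e),np.linalg.norm(f),np.degrees(np.arctan2(e[1],e[0])),np.degrees(np.arctan2(f[1],f[0])))
# plates top outline at z=86
k=np.array([(318,115),(378,130),(200,440),(262,462)]);W=onz(c,(k+.5)/6-.5+[370,180],86);print(W.round(1).tolist(),W.mean(0))
s,n,A1,A2,B1,B2,nx=frames(np.radians(105.2),np.radians(28),np.radians(70))
top=np.array([562,97,194.]);st=np.array([569,-190,190.])
for A,B in((A1,B1),(A2,B2),(A1,B2),(A2,B1)):
    print([None if q is None else np.round(q,2).tolist() for q in [bot.ik(top+s*d,quat(A)) for d in(-12,90,230)]+[bot.ik(st+[0,0,d],quat(B)) for d in(0,110,180)]])
print(np.array(c['Rm']).shape, np.round(bot.read_camera('wrist')['mount'],2).tolist())
E
```

```text
0 [ 572.4 -195.4    0. ] 168.88270901257152 110.49703618028428 -21.990996318221654 -111.4831410938007
10 [ 571.8 -193.5   10. ] 167.53214690856908 109.61338674961014 -21.990996318221658 -111.48314109380067
12 [ 571.6 -193.1   12. ] 167.26203448776863 109.43665686347532 -21.990996318221672 -111.48314109380067
[[636.7, -203.9, 86.0], [630.4, -227.1, 86.0], [511.8, -154.2, 86.0], [502.7, -177.9, 86.0]] [ 570.41083589 -190.78527814   86.        ]
[[-0.06, 0.47, 1.51, 0.47, 1.36, -2.05], [-0.14, 0.42, 1.37, 0.45, 1.56, -2.02], [-0.23, 0.43, 1.07, 0.44, 1.86, -1.99], [-0.38, 0.46, 1.44, -0.0, 1.24, -1.61], [-0.38, 0.38, 1.3, -0.0, 1.46, -1.61], [-0.38, 0.36, 1.17, -0.0, 1.61, -1.61]]
[[-0.06, 0.47, 1.51, 0.47, 1.36, 1.09], [-0.14, 0.42, 1.37, 0.45, 1.56, 1.12], [-0.23, 0.43, 1.07, 0.44, 1.86, 1.15], [-0.38, 0.46, 1.44, -0.0, 1.24, 1.54], [-0.38, 0.38, 1.3, -0.0, 1.46, 1.54], [-0.38, 0.36, 1.17, -0.0, 1.61, 1.54]]
[[-0.06, 0.47, 1.51, 0.47, 1.36, -2.05], [-0.14, 0.42, 1.37, 0.45, 1.56, -2.02], [-0.23, 0.43, 1.07, 0.44, 1.86, -1.99], [-0.38, 0.46, 1.44, -0.0, 1.24, 1.54], [-0.38, 0.38, 1.3, -0.0, 1.46, 1.54], [-0.38, 0.36, 1.17, -0.0, 1.61, 1.54]]
[[-0.06, 0.47, 1.51, 0.47, 1.36, 1.09], [-0.14, 0.42, 1.37, 0.45, 1.56, 1.12], [-0.23, 0.43, 1.07, 0.44, 1.86, 1.15], [-0.38, 0.46, 1.44, -0.0, 1.24, -1.61], [-0.38, 0.38, 1.3, -0.0, 1.46, -1.61], [-0.38, 0.36, 1.17, -0.0, 1.61, -1.61]]
(3, 3) [[0.0, -0.95, -0.31, 81.32], [1.0, -0.0, 0.0, -1.22], [-0.0, -0.31, 0.95, -123.35], [0.0, 0.0, 0.0, 1.0]]
```

Run:
```python
from h import *
import pickle
s,n,A1,A2,B1,B2,nx=frames(np.radians(105.2),np.radians(28),np.radians(68.3))
top=np.array([562,97,194.])
bot.move_to([571,-192,290],quat(B2)); c1=cam('wrist')
p=bot.read_state()['ee_pos']
bot.move_gripper(50); bot.move_to((top+s*100).tolist(),quat(A2)); bot.dwell(.1); c2=cam('wrist')
pickle.dump((c1,c2),open('w.pkl','wb')); print(p,bot.read_state()['clock'],bot.read_state()['ee_pos'],top+s*100)
cv2.imwrite('pics/w1.png',c1['image']);cv2.imwrite('pics/w2.png',c2['image'])
```

```text
[ 571.19819546 -191.30197799  290.0235424 ] 4.725 [574.45239941  50.72118095 282.41268988] [574.30903634  51.69521982 282.29475929]
```

View pics/w1.png

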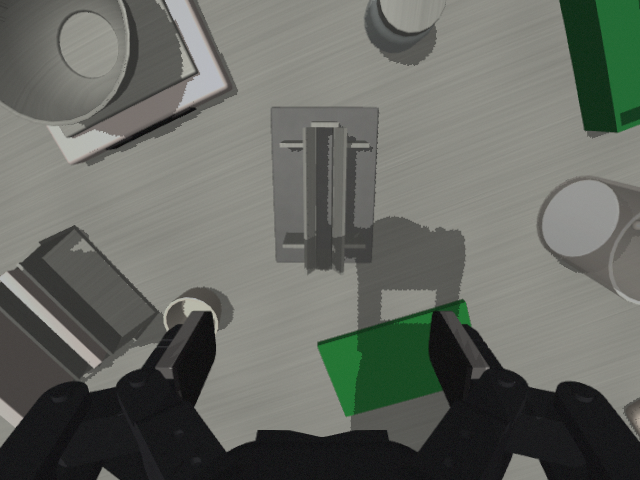

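View pics/w2.png

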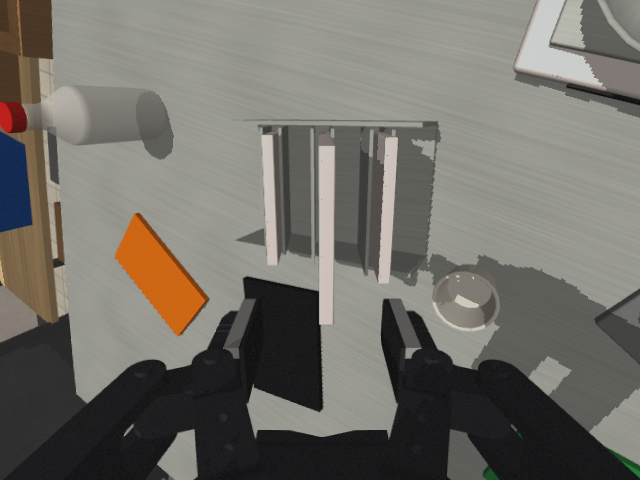

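The stand is clear in w1: base corners (272,108), (378,108), (373,263), (277,263), with the slot between u≈315 and 335. In w2 the middle board's top face runs from (320,148) to (326,324) and is clearly the tallest; the short boards are at (270,200) and (388,210).

Run:
```python
from h import *
import pickle
c1,c2=pickle.load(open('w.pkl','rb'))
s,n,A1,A2,B1,B2,nx=frames(np.radians(105.2),np.radians(28),np.radians(68.3))
im=c2['image'].astype(int)
# edges of the top face per row: brightness profile
g=cv2.cvtColor(c2['image'],cv2.COLOR_BGR2GRAY).astype(float)
L=[];Rr=[]
for v in range(160,315,5):
    d=np.diff(g[v-2:v+3,305:348].mean(0)); l=d[:22].argmax(); r=22+d[22:].argmin()
    L.append((305.5+l,v));Rr.append((305.5+r,v))
def fit(L): 
    L=np.array(L); p=np.polyfit(L[:,1],L[:,0],1); k=abs(np.polyval(p,L[:,1])-L[:,0])<1; return np.polyfit(L[k,1],L[k,0],1)
pl,pr=fit(L),fit(Rr)
col=g[:,322:331].mean(1); print('col',col[125:160].round().tolist(),col[318:332].round().tolist())
top=np.array([562,97,194.])
uv=[(np.polyval(p,v),v) for p in(pl,pr) for v in(148,323.5)]; print(np.round(uv,1).tolist())
sl=slopes(c2,uv); r=np.c_[sl,np.ones(4)]@c2['Rm'].T; o=c2['o']
for h in(-6,0,6):
    W=o+r*(((top+s*h-o)@s)/(r@s))[:,None]; m=W.mean(0); e=(W[0]-W[1]+W[2]-W[3])/2
    print(h,m.round(1),'len',np.linalg.norm(e),'thk',np.linalg.norm((W[2]-W[0]+W[3]-W[1])/2),'yaw',np.degrees(np.arctan2(e[1],e[0])),e.round(1))
g2=np.array([(u,v) for v in range(160,315,3) for u in range(int(np.polyval(pl,v))+4,int(np.polyval(pr,v))-3)])
Q=pts(c2,g2); print('depth top s',((Q-top)@s).mean(),((Q-top)@s).std())
t=pts(c2,[(u,v) for u in range(80,110) for v in range(180,200)]);print('table z',t[:,2].mean())
# stand
k=np.array([(272,107.5),(378.5,107.5),(373,262.5),(277,262.5)])
t=pts(c1,[(u,v) for u in range(250,265) for v in range(120,200)]);print('table z',t[:,2].mean())
t=pts(c1,[(u,v) for u in range(283,298) for v in range(160,220)]);print('base z',t[:,2].mean())
for z in(10,12):
    W=onz(c1,k,z);e=(W[0]-W[3]+W[1]-W[2])/2;f=(W[1]-W[0]+W[2]-W[3])/2
    print(z,W.mean(0).round(1),np.linalg.norm(e),np.linalg.norm(f),np.degrees(np.arctan2(e[1],e[0])),np.degrees(np.arctan2(f[1],f[0])))
cv2.imwrite('pics/w1c.png',cv2.resize(c1['image'][95:280,260:390],None,fx=3.2,fy=3.2,interpolation=cv2.INTER_CUBIC))
```

```text
col [119.0, 99.0, 97.0, 97.0, 98.0, 98.0, 98.0, 102.0, 103.0, 114.0, 115.0, 114.0, 114.0, 115.0, 115.0, 115.0, 115.0, 115.0, 115.0, 116.0, 128.0, 193.0, 199.0, 198.0, 198.0, 198.0, 198.0, 198.0, 198.0, 198.0, 198.0, 198.0, 198.0, 198.0, 198.0] [195.0, 195.0, 195.0, 195.0, 195.0, 197.0, 171.0, 150.0, 153.0, 154.0, 154.0, 154.0, 154.0, 154.0]
[[318.5, 148.0], [318.5, 323.5], [334.5, 148.0], [332.1, 323.5]]
-6 [563.3  96.5 186.8] len 119.44288607909488 thk 9.520045170830148 yaw 14.930896241254427 [115.4  30.8  -0.3]
0 [566.   94.4 192.1] len 116.3338288642088 thk 9.272241671634632 yaw 14.930896241254423 [112.4  30.   -0.3]
6 [568.8  92.3 197.4] len 113.22477164932272 thk 9.024438172439105 yaw 14.93089624125442 [109.4  29.2  -0.3]
depth top s -0.9876756379295519 11.222461444915856
table z 3.7757112456695547
table z 2.34126001190194
base z 13.770543811625464
10 [ 571.7 -196.3   10. ] 169.44108480426857 109.41769091257682 -21.547087144835714 -111.59186761200448
12 [ 572.  -196.4   12. ] 168.60092853113787 108.87515449339685 -21.547087144835714 -111.59186761200449
```

View pics/w1c.png

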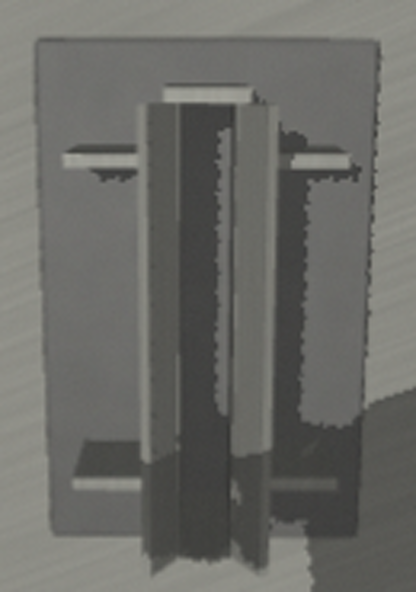

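Run:
```python
from h import *
import pickle
c1,c2=pickle.load(open('w.pkl','rb'))
W=onz(c1,[(303.4,127),(346.5,127),(306.9,273),(343.8,273)],86);print('mouth',W.round(1).tolist(),W.mean(0).round(1))
W=onz(c1,[(315.6,127),(332.5,127)],70);print(W.round(1).tolist())
s,n,A1,A2,B1,B2,nx=frames(np.radians(105.1),np.radians(28),np.radians(68.4))
top=np.array([565,95.5,191.5]); q=quat(A2)
bot.servo_line((top-s*12).tolist(),q,speed=90)
a=bot.read_state(); 
bot.move_gripper(0,60)
b=bot.read_state(); print(a['ee_pos'],b['ee_pos'],a['ft_force'],b['ft_force'],b['grip_width'],b['grip_force'],b['clock'])
```

```text
mouth [[641.8, -203.8, 86.0], [628.6, -237.3, 86.0], [518.1, -156.2, 86.0], [505.3, -188.6, 86.0]] [ 573.5 -196.4   86. ]
[[637.7, -212.8, 70.0], [632.2, -226.6, 70.0]]
[563.77246201 100.75497821 181.39721818] [563.75207059 100.74722254 181.13044885] [-0.44163203  0.38194042  0.35906172] [ 0.89548692 -1.9834561   1.32328958] 8.998793102467316 58.97917628288269 6.575
```

Run:
```python
from h import *
s,n,A1,A2,B1,B2,nx=frames(np.radians(105.1),np.radians(28),np.radians(68.4))
p=np.array(bot.read_state()['ee_pos']); q=quat(A2)
for d,v in((15,40),(95,80),(190,150)):
    bot.servo_line((p+s*d).tolist(),q,speed=v); b=bot.read_state(); print(d,np.round(b['ft_force'],1),b['grip_width'],b['clock'])
bot.move_to([572,-196,345],quat(B2)); bot.dwell(.2)
b=bot.read_state(); print(b['ee_pos'],b['ft_force'],b['grip_width'],b['clock'])
a=cam('side')['image']; t=cam('top'); w=cam('wrist')
import pickle; pickle.dump((t,w),open('h.pkl','wb'))
cv2.imwrite('pics/held.png',np.hstack([a[60:360,200:500],cv2.resize(w['image'],(400,300))]))
```

```text
15 [-0.1 -1.3 -3.2] 8.876448947944251 7.1083
95 [ 0.6 -0.6 -3.5] 9.298596306753678 8.2583
190 [ 0.6  0.7 -2.9] 9.406454465037065 9.0417
[ 572.25772268 -195.05624539  344.71536266] [-0.12187818  0.14090452 -3.86497514] 9.4575779822676 10.1
```

View pics/held.png

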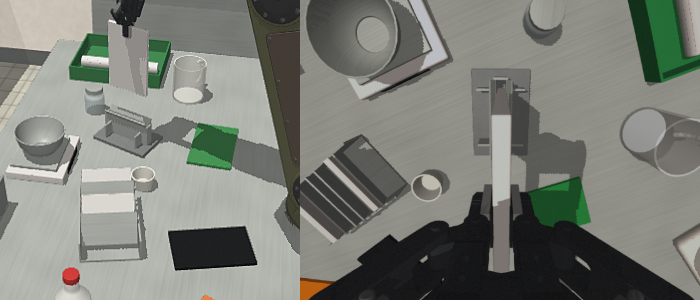

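The board is held upright over the stand, and both short boards are still in the rack. Next I'll measure the board's offset and tilt in the hand from the wrist image.

Run:
```python
from h import *
import pickle
t,w=pickle.load(open('h.pkl','rb'))
cv2.imwrite('pics/w3.png',cv2.resize(w['image'][95:300,250:390],None,fx=2.9,fy=2.9,interpolation=cv2.INTER_CUBIC))
g=cv2.cvtColor(w['image'],cv2.COLOR_BGR2GRAY).astype(float)
for u in(318,322,326): print(u,g[100:200:2,u].astype(int).tolist())
for v in(130,150,170,200,240): print(v,g[v,295:350].astype(int).tolist())
```

```text
318 [143, 145, 144, 143, 144, 102, 114, 113, 113, 113, 114, 92, 156, 162, 83, 68, 67, 69, 67, 68, 69, 99, 98, 99, 98, 98, 98, 99, 98, 99, 97, 97, 99, 100, 99, 97, 100, 98, 100, 99, 96, 99, 168, 187, 190, 190, 188, 189, 189, 189]
322 [145, 142, 143, 144, 144, 101, 112, 113, 112, 112, 113, 92, 153, 160, 82, 69, 68, 67, 68, 70, 69, 97, 98, 98, 99, 99, 98, 98, 98, 98, 99, 97, 97, 99, 98, 98, 97, 98, 99, 98, 98, 100, 168, 188, 188, 188, 189, 189, 188, 189]
326 [144, 145, 144, 145, 144, 103, 113, 113, 113, 111, 111, 98, 152, 161, 83, 68, 67, 67, 114, 106, 114, 99, 98, 98, 97, 97, 97, 98, 98, 97, 99, 98, 98, 98, 99, 97, 99, 97, 98, 100, 95, 100, 168, 185, 189, 189, 187, 189, 188, 188]
130 [115, 116, 116, 117, 116, 115, 116, 128, 135, 119, 95, 87, 88, 89, 89, 86, 89, 103, 77, 63, 66, 69, 68, 68, 68, 68, 68, 69, 67, 67, 67, 68, 69, 57, 110, 110, 107, 106, 106, 106, 108, 107, 114, 124, 126, 87, 107, 113, 113, 113, 112, 111, 111, 111, 110]
150 [115, 115, 114, 115, 113, 116, 115, 126, 134, 127, 94, 85, 86, 87, 88, 89, 88, 103, 91, 100, 101, 98, 99, 98, 100, 99, 99, 99, 97, 99, 97, 97, 97, 97, 93
[... 157 characters left out ...]
95, 98, 99, 99, 99, 100, 99, 99, 99, 97, 98, 99, 97, 98, 97, 98, 99, 97, 99, 98, 99, 98, 98, 97, 95, 86, 75, 75, 82, 84, 75, 69, 67, 66, 67, 69, 67, 69, 69, 67, 67]
200 [111, 112, 113, 111, 110, 109, 110, 114, 130, 133, 107, 146, 175, 187, 190, 190, 190, 188, 189, 189, 188, 189, 189, 190, 188, 190, 189, 189, 188, 188, 189, 189, 190, 189, 188, 189, 188, 187, 188, 188, 186, 169, 144, 97, 69, 68, 67, 67, 68, 68, 68, 67, 66, 67, 67]
240 [104, 104, 104, 104, 105, 104, 103, 104, 124, 135, 129, 110, 157, 181, 187, 188, 190, 188, 189, 188, 188, 190, 191, 188, 189, 190, 188, 188, 189, 190, 190, 189, 189, 188, 189, 189, 189, 189, 189, 189, 178, 162, 112, 75, 66, 67, 66, 65, 65, 66, 68, 65, 65, 65, 65]
```

View pics/w3.png

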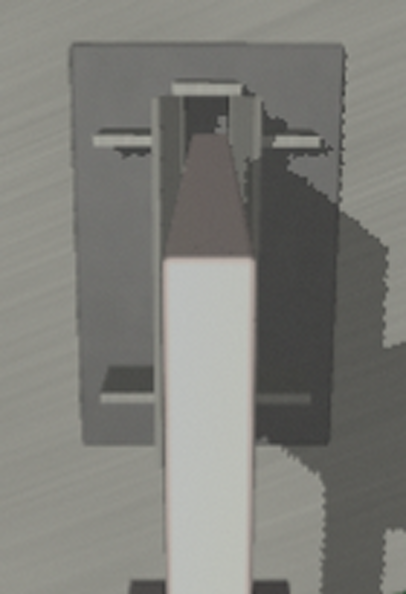

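Run:
```python
from h import *
import pickle
t,w=pickle.load(open('h.pkl','rb'))
st=bot.read_state(); z0=st['ee_pos'][2]; T=rot(st['tool_rot']); print(T.round(3).tolist(), z0)
for uv,z in(((321.7,183.5),z0+12),((322.5,141),z0-178),((314.8,141),z0-178),((330.3,141),z0-178)):
    P=onz(w,[uv],z)[0]; print(P.round(1),((P-st['ee_pos'])@T).round(1))
# stand again, from this picture: base far corners, crop(72,44),(344,44),(332,444),(83,443)
k=np.array([(71,43),(344,43),(332,444),(83,444)])/2.9+[250,95]
W=onz(w,k,12);print('base',W.mean(0).round(1));e=(W[0]-W[3]+W[1]-W[2]);print(np.degrees(np.arctan2(e[1],e[0])))
# far end plate (stand slot end) and slot walls visible: flare-bottom edges at v=130 u 313,328.5
print(onz(w,[(313,130),(328.7,130),(303.2,130),(340,130)],86).round(1).tolist())
# top camera: board top corner estimate
g=cv2.cvtColor(t['image'],cv2.COLOR_BGR2GRAY)
```

```text
[[0.93, -0.367, -0.0], [-0.367, -0.93, 0.0], [-0.0, -0.0, -1.0]] 344.92310613971017
[ 628.9 -218.9  356.9] [ 61.3   0.9 -12. ]
[ 628.  -219.   166.9] [ 60.6   1.3 178. ]
[ 630.2 -213.4  166.9] [ 60.6  -4.7 178. ]
[ 625.8 -224.6  166.9] [ 60.6   7.3 178. ]
base [ 572.5 -195.9   12. ]
-21.529980525905593
[[636.0, -212.2, 86.0], [630.4, -226.4, 86.0], [639.5, -203.3, 86.0], [626.3, -236.7, 86.0]]
```

Run:
```python
from h import *
s,n,A1,A2,B1,B2,nx=frames(np.radians(105.1),np.radians(28),np.radians(68.45))
q=quat(B2); x,y=572.5,-194.9
def r(m):
    b=bot.read_state(); print(m,np.round(b['ee_pos'],1),np.round(b['ft_force'],1),np.round(b['moment'],2),round(b['grip_width'],1),b['clock'])
bot.servo_line([x,y,275],q,speed=100); r('mouth')
f=bot.servo_line([x,y,215],q,speed=50,until_force=6); r(f)
if not f:
    f=bot.servo_line([x,y,180],q,speed=20,until_force=6); r(f)
a=cam('side')['image']; w=cam('wrist')
cv2.imwrite('pics/in.png',np.hstack([cv2.resize(a[120:240,270:390],(400,400)),cv2.resize(w['image'][80:320,200:440],(400,400))]))
```

```text
mouth [ 572.7 -195.   275.8] [ 0.3 -0.3 -2. ] [-0.03 -0.04  0.04] 9.1 11.1
False [ 572.6 -195.   215.4] [ 0.3 -0.4 -3.4] [-0.07  0.03 -0.03] 9.1 12.45
True [ 572.4 -194.9  191.1] [-1.3  0.1  3.7] [-0.05  0.18  0.  ] 8.9 13.5917
```

View pics/in.png

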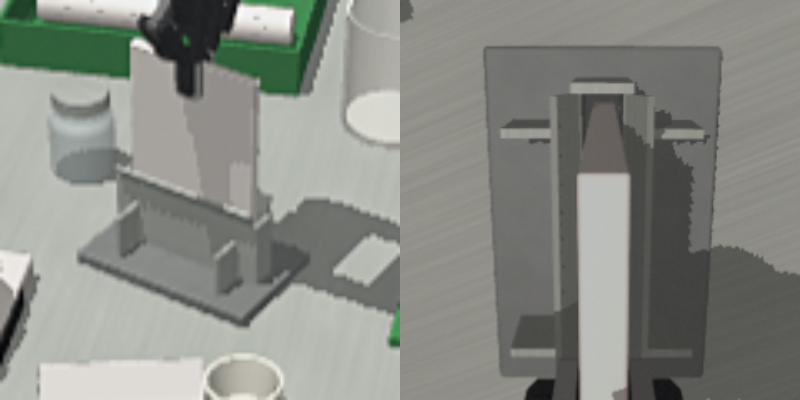

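Run:
```python
from h import *
s,n,A1,A2,B1,B2,nx=frames(np.radians(105.1),np.radians(28),np.radians(68.45))
q=quat(B2); x,y=572.5,-194.9
def r(m):
    b=bot.read_state(); print(m,np.round(b['ee_pos'],1),np.round(b['ft_force'],1),np.round(b['moment'],2),round(b['grip_width'],1),b['clock'])
f=bot.servo_line([x,y,187],q,speed=15,until_force=8); r(f)
bot.move_gripper(9,20); r('soft')
bot.move_gripper(30); bot.dwell(.3); r('open')
bot.servo_line([x,y,300],q,speed=90); bot.dwell(.3); r('up')
a=cam('side')['image']; w=cam('wrist')
cv2.imwrite('pics/out.png',np.hstack([cv2.resize(a[120:340,250:400],(400,586))[:400],cv2.resize(w['image'][80:320,200:440],(400,400))]))
d=cam('top'); m=np.array([(u,v) for u in range(395,440) for v in range(190,270)]); P=pts(d,m); k=(P[:,2]>170)&(P[:,2]<230); print(k.sum(),P[k].mean(0),np.median(P[k][:,2]))
```

```text
True [ 573.1 -195.1  191.2] [ 1.2 -0.8  4. ] [-0.08 -0.27 -0.04] 9.3 13.9
soft [ 573.1 -195.1  191.1] [ 2.4 -0.6  4.7] [-0.11 -0.35 -0.03] 9.2 14.1167
open [ 572.5 -194.9  190.1] [ 0.2 -0.   0.3] [0.02 0.02 0.02] 30.0 14.75
up [ 572.5 -194.9  299.8] [-0.6 -0.1 -0.5] [ 0.04 -0.03  0.06] 30.6 16.4167
95 [ 552.29501027 -180.94651339  187.23169102] 186.48204561727584
```

View pics/out.png

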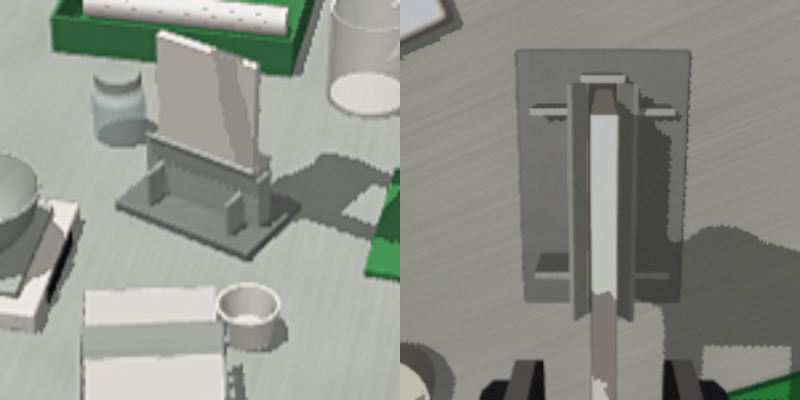

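Run:
```python
from h import *
w=cam('wrist'); g=cv2.cvtColor(w['image'],cv2.COLOR_BGR2GRAY); 
m=np.zeros_like(g); m[140:300,312:334]=1
hi=[];lo=[]
for v in range(150,255,4):
    P=pts(w,[(u,v) for u in range(322,327)]); hi.append(np.median(P[:,2]))
print(np.round(hi,1), pts(w,[(u,v) for u in range(282,297) for v in range(170,220)])[:,2].mean())
c=cam('side'); v=g  # top corners in side picture from crop: (160,32),(259,66) -> px
px=np.array([(158,32),(259,67)])/[400/150,586/220]+[250,120]
P=onz(c,px,202); print(P.round(1).tolist(),np.linalg.norm(P[1]-P[0]),P.mean(0))
```

```text
[201.5 202.  201.4 202.3 201.8 202.4 201.8 202.2 202.8 202.2 201.9 202.2
 202.1 202.  202.5 201.7 201.5 202.5 201.8 201.8 202.  202.  202.2 201.8
 202.3 202.3 202.1] 13.167169153244599
[[630.2, -218.6, 202.0], [516.6, -172.0, 202.0]] 122.79306946439695 [ 573.37306317 -195.29109163  202.        ]
```

The top edge is level at 202 mm, which is 12 + 190, so the board is fully home. Handing in.

Run:
```python
from h import *
print(bot.finish_job())
```

```text
the job is handed in; nothing more can be done
None
```

The tall white board now stands upright and fully home in the stand, its top edge level at 202 mm; the two short boards were still in the rack when last seen, no bystander looked disturbed in the pictures, and I handed the job in at about 16.5 s.

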